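Clamp the carving blank and hold the hardness probe on the ringed spot

ROBOT

A 7-joint arm with a two-finger parallel gripper is mounted at the origin on the work surface. World frame = base frame: x ahead of the robot, y to its left, z up, the work surface at z = 0. Lengths are in m, angles in degrees, forces in N, time in s.
With the tool pointing down it reaches from about 0.4 to 0.925 m from the base axis. Payload 4.1 kg.
Tool frame: the origin (TCP) lies at the very end of the fingers, on their centre line; the grasp point (between the pads) lies 19 mm behind it (robot.pinch_z is the distance from the TCP to the grasp point, in m); z points along the fingers, y is the line along which they close (so a half turn about z gives the same grasp; the last joint's range is limited). The gripper opens to 85 mm and grips with 20 to 120 N. Pads are 22 mm wide; open, the fingers measure 114 mm over their backs; the gripper's body (76 mm by 85 mm) begins 54 mm behind the grasp point. The pads swing forward as they close: fully open they stand 13 mm farther back than shut.
Start: joints at [59.129, 22.827, 2.584, 88.041, -1.071, 69.15, -2.905], TCP at [0.277, -0.588, 0.231] pointing down, gripper open.
Joint ranges: [-161.44, 161.44], [-28.35, 127.94], [-78.24, 83.42], [0, 140.83], [-78.03, 258.03], [13.02, 114.36], [-168.23, 168.23]. Speed limits (degrees/s): [147.25, 147.25, 180, 180, 180, 180, 180].

INTERFACE

Orientations are given as [roll, pitch, yaw] about the fixed x, y, z axes, in that order (R = Rz(yaw) Ry(pitch) Rx(roll)).
In Python, from rig import readout, camera, get_calibration, finish_job, robot gives the robot as it stands. The module is installed in compiled form; this text tells all that it offers.
- The arm moves only by the tool step_arm, never from a script. Its argument "increments" is a list of rows, each an object with "hand": the closure, from -1 (fully open) to 1 (shut); "slide": the shift along the tool's x, y, z in units of 750 mm (1.0 is 750 mm), a list of three; "turn": the turn about the tool's z in units of pi/4 rad (1.0 is pi/4 rad). A call has 1 to 12 rows; each row is the pose to reach, as a shift and turn from the pose commanded when the call began, along the tool's axes at that moment; what a row does not reach only later rows make up. A row lasts 1/8 s, in which the tool goes at most 62.5 mm and 10.7 degrees, less where a joint would pass 70% of its speed; a pose out of reach is approached as far as the arm can. A call with a number of a shift or a turn outside -1 to 1 is refused whole. A call with a gripper value outside its range is refused whole. The fingers move at their own pace and stop on an object; "squeeze" is the grip in N (left out, the last holds). Time passes only in rows, so rows that repeat a pose let the fingers close. It gives the time, the measured TCP pose, the force, the opening and the grip force at its end, in the units of the state.
- readout.state(): the state, without advancing time (a new reading comes with each control period).
- camera(name): name is "scene" or "top" or "wrist"; returns the picture (420x560x3 uint8, red, green, blue); there is no depth.
- get_calibration(name): a dict with "intrinsics" (3x3 intrinsics, pixels), "k1" (the pictures are not rectified: a ray, as slopes to the right and down, at radius r is drawn at 1 + k1 r^2 times it, then the intrinsics apply), "rvec" (rotation vector, rad) and "tvec" (3), from world to camera coordinates, as OpenCV has them. Camera axes: x right, y down, z forward; pixel columns grow to the right and rows downward; lengths in m; the calibration is good to about 2 mm. A picture is of the moment at which its call begins: read the wrist's pose just before it. get_calibration takes no time and is no camera call; for the wrist camera it gives the pose at the moment of the call.
- finish_job(): hands the job in; it is judged then, once.
The state is a dict: "t": time; "qpos": joint angles; "dq": joint speeds; "joint_torque": joint torques, N m; "ee_pos": TCP position; "tool_rot": TCP orientation; "force": force on the tool from outside, world axes, zero at the start; "wrist_torque": the same for the moment, N m; "grip_width": opening from 0.0 (shut) to 1.0 (fully open); "gripper_force": force on a finger pad.
Only numpy, scipy, OpenCV 4.12 (cv2) and the standard library are available. Lean on these libraries where they do the work, as an engineer would, in place of code of your own. Each camera call takes 0.05 s, during which the arm holds its last target. There are 200 camera calls.

TASK

Swing the steel hold-down clamp down until its foot rests on the wooden carving blank. Then lift the hardness probe out of its wooden stand and hold it square to the blank's sloping face, with its tip inside the pencilled ring (not on the cross), pressed gently so that the spring plunger is about half way in. Finish while still holding it there like that; leave the blank where it lies and everything else on the bench undisturbed.

Things in the scene. Friction and masses are not known exactly. Their poses are not given: they have to be found in the camera images.
- board: Fixed plywood carving board, 220 (x) by 300 (y) by 20 mm thick, lying level on the bench; origin at the centre of its underside, z up, x away from the robot at yaw 0. It carries a low back fence and, at its +y end, the clamp's post (two steel cheeks up to 102 mm above the bench).
- blank: Loose pale wooden carving blank, 0.6 kg, on the board: 120 (x) by 170 (y) by 55 mm high; origin on its underside, axes parallel to the board's. Flat top 55 mm above the underside for x -5 to +45 mm, with a row of carved beads (10 mm high) towards -y; from x = -5 to -75 mm the face slopes down at 20 degrees towards -x.
- spot: Marked spot: pencilled ring, 20 mm dia, with a dot in its middle, on the blank's sloping face, 40 mm to the -y side of its middle. Origin: the ring's centre on the wood; z axis: outward normal of the sloping face (20 degrees from vertical, leaning to the blank's -x). A pencilled cross on the same face, 85 mm away to +y, is not the spot.
- clamp (a joint): Angle of the hold-down clamp's arm: 0 = level, its rubber foot resting on the blank's flat top; grows as the arm swings up (stands at about 0.6 to 1.0 at the start). The hinge is stiff and stays where it is left; about 3 N at the tip moves it. The arm can be pushed down with closed fingertips.
- clamp_hinge (a point): On the clamp's hinge axis, 91 mm above the bench, midway along the hinge pin. The axis is level, parallel to the board's x axis. From here the arm runs to the board's -y when level and rises as the angle grows.
- clamp_tip (a point): Middle of the arm's upper (outer) face near its free end: 105 mm along the arm from the hinge axis and 6 mm off the arm's middle line. The arm is a plain steel bar 112 mm long, 26 mm wide (x) and 12 mm thick; its rubber foot hangs 10 mm below it, 75 mm from the hinge.
- stand: Fixed dark wooden block 75 by 75 by 66 mm high with one vertical round hole in its top; the probe stands in it. Origin at the centre of its underside.
- probe: Hardness probe, 0.12 kg, upright in the stand. Origin: tip of the extended plunger; z runs up to its top. Plunger rod (6 mm dia, ball tip 8 mm) z 0 to 24 mm, steel barrel 16 mm dia to 56, grey square body 26 by 26 mm (faces across x and y) from 56 to 116: grip this. In the stand z = 56 sits on the block's top, 66 mm above the bench, the rest down a 19 mm hole: draw it straight up 60 mm.
- plunger (a joint): How far the probe's spring plunger is pushed in (m): 0 = fully out, 0.020 = fully in. The spring gives about 1 N at 0 and 3 N at half way (200 N/m).
- tip (a point): The tip of the probe's plunger; it moves with the plunger, by the plunger's value along the probe's z from the probe's origin.
- gouge_a: Bystander: loose wood carving gouge, 220 mm long, lying on the bench near the robot; leave alone.
- gouge_b: Bystander: loose wood carving gouge, 210 mm long, lying on the left of the bench; leave alone.
- mallet: Bystander: wooden mallet, 230 mm long, head 90 by 80 by 80 mm, lying on the right; leave alone.
- wedge: Bystander: loose wooden wedge block 50 by 22 by 18 mm on the board's -y end; leave alone.
- pot: Bystander: fixed dark steel pot 72 mm dia, 100 mm high, with three gouges standing in it up to 180 mm high; on the other side of the board from the stand.
Not all that is in view belongs to the job. Of the things like the probe, leave any that is white; of the rest the larger one is meant. What is shaped like the blank but yellow is not meant.

How it is judged (in metres and radians):
On the way, in this order (a step that is already met when the one before it is completed fails the run):
1. the clamp is down, its foot on the blank (value of joint clamp below 0.045 rad), for 0.2 s.
2. the probe is lifted out of its stand (z of probe in the frame of stand above 0.066 m), for 0.1 s.
At the end, for the whole second after the job is handed in: Clamp within 0.045 rad of level; the gripper alone holds the probe, steady: tip within 9 mm of the ring's centre, axis within 0.14 rad of square to the slope, plunger 5 to 15 mm in, pressing with 1 to 6 N; blank within 12 mm of its start (value of joint clamp below 0.045 rad and distance between tip and spot below 0.009 m and angle between the z axis of probe and the z axis of spot, either way round below 0.14 rad and z of probe in the frame of spot below 0 m and value of joint plunger between 0.005 and 0.015 m and contact force between probe and blank between 1 and 6 N and contact force between the fingers and probe above 2 N and contact force between probe and stand below 0.2 N and contact force between probe and board below 0.2 N and linear speed of probe below 0.02 m/s and distance of blank from where it was at the start of the episode below 0.012 m); the arm keeps its last pose, push and grip.
It fails at once if the probe is pressed hard on the blank (over 15 N) (contact force between probe and blank above 15 N).
It fails at once if a bystander (gouge, mallet, wedge) is shifted by more than 20 mm (distance of any of gouge_a, gouge_b, mallet, wedge from where it was at the start of the episode above 0.02 m).
It also fails if it takes over 51 s, if anything falls off the work surface, if the arm or the gripper's body presses on something with over 40 N, if the wrist force passes 120 N, or if a joint passes its speed limit or range.

## Working session

There is one attempt and no reset: what is moved stays moved. The work goes in short steps, Python scripts to look and compute and a tool call to move; the robot and the scene stay as the last step left them, time stands still between calls to the robot, and variables do not carry over. Pictures are saved under pics/ and viewed, at most 10 in all, crops included, and the job is handed in when it is done.

Besides the shell and the picture viewer there is one more tool, called after "Emit:" by a JSON object that holds its "op" and its "data", one argument or row to a line. step_arm: Moves the arm, as the interface text tells. Shifts and turns lie within -1 to 1; 1 stands for 750 mm of shift or pi/4 rad of turn. Its arguments: {"type":"object","properties":{"increments":{"type":"array","items":{"type":"object","properties":{"hand":{"type":"number"},"slide":{"type":"array","items":{"type":"number"}},"turn":{"type":"number"}}}},"squeeze":{"type":"number"}},"required":["increments"]}

```bash
mkdir -p pics; ls; python3 - <<'E'
from rig import readout, camera, get_calibration, robot
import cv2,numpy as np
print(readout.state())
print([a for a in dir(robot) if a[0]!='_'])
for n in ["scene","top","wrist"]:
    c=get_calibration(n); R=cv2.Rodrigues(np.array(c["rvec"],float))[0]
    print(n,c,"pos",-R.T@np.array(c["tvec"]).ravel())
    im=camera(n); cv2.imwrite(f"pics/{n}0.png",im[:,:,::-1])
E
```

```text
pics
{'t': 0.0, 'qpos': array([59.12790895, 22.87173601,  2.58205805, 88.11366877, -1.07229108,
       69.15079518, -2.90616592]), 'dq': array([-0.01345545,  0.08451727, -0.0215789 ,  0.00135784,  0.01413622,
        0.04919737,  0.04275029]), 'joint_torque': array([-2.62373569e-04, -4.75126183e+01,  1.36493403e+00, -2.54218823e+01,
        1.15828394e-02,  9.32591764e-03, -8.56253138e-06]), 'ee_pos': array([ 0.2764908 , -0.58756117,  0.2302701 ]), 'tool_rot': array([-1.79888244e+02,  7.63228592e-03,  2.52030018e+01]), 'force': array([-0.31564792,  0.54998582, -0.57990615]), 'wrist_torque': array([-0.01617398,  0.0492732 ,  0.04771216]), 'gripper_force': 0.0, 'grip_width': 0.9961585267939986}
['IKError', 'pinch_z']
scene {'intrinsics': array([[423.48727293,   0.        , 280.78399421],
       [  0.        , 423.48727293, 211.3977121 ],
       [  0.        ,   0.        ,   1.        ]]), 'k1': -0.012248690659901766, 'rvec': array([ 2.31083825,  1.03760504, -0.35786668]), 'tvec': array([-0.32314063, -0.24284971,  1.44094356])} pos [ 1.0144863  -0.45424173  1.0020959 ]
top {'intrinsics': array([[417.75887625,   0.        , 280.91600577],
       [  0.        , 417.75887625, 208.11033683],
       [  0.        ,   0.        ,   1.        ]]), 'k1': -0.06979508849008881, 'rvec': array([ 2.14147436, -2.15048966,  0.16450038]), 'tvec': array([-0.02068919,  0.5126785 ,  1.34427215])} pos [ 0.30756366 -0.01666368  1.40551123]
wrist {'intrinsics': array([[308.35641466,   0.        , 281.58268032],
       [  0.        , 308.35641466, 210.24789101],
       [  0.        ,   0.        ,   1.        ]]), 'k1': -0.04121990269718705, 'rvec': array([-2.46089808,  1.55957161,  0.20699616]), 'tvec': array([-0.64991346, -0.0348937 ,  0.37737565])} pos [ 0.33554929 -0.56072526  0.37284222]
```

View pics/scene0.png

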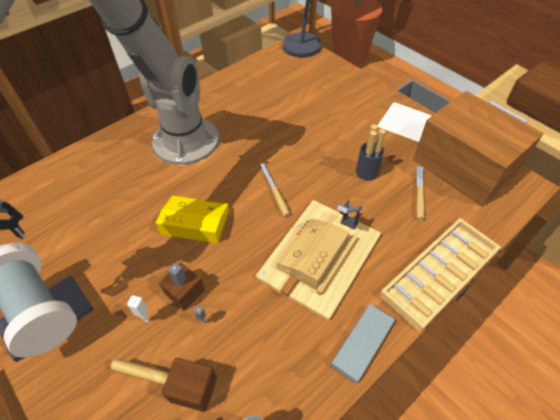

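View pics/top0.png

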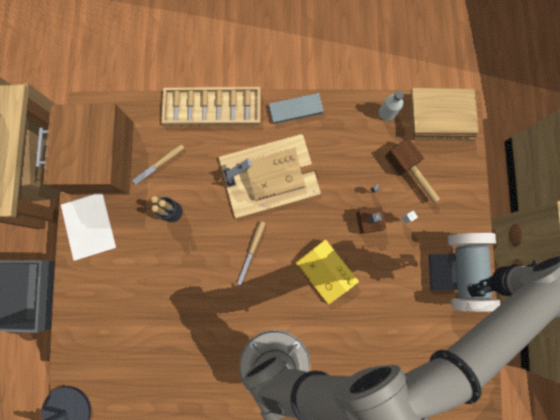

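```bash
cat > h.py <<'E'
import cv2,numpy as np
from rig import get_calibration
def calR(c): return cv2.Rodrigues(np.array(c["rvec"],float))[0],np.array(c["tvec"],float).ravel()
def ray(c,uv):
    K=c["intrinsics"];p=cv2.undistortPoints(np.array([[uv]],float),K,np.array([c["k1"],0,0,0.]))[0,0]
    R,t=calR(c);d=R.T@np.array([*p,1]);return -R.T@t,d/np.linalg.norm(d)
def onz(c,uv,z): o,d=ray(c,uv);return o+d*(z-o[2])/d[2]
def tri(obs):
    A=np.zeros((3,3));b=np.zeros(3)
    for c,uv in obs:
        o,d=ray(c,uv);P=np.eye(3)-np.outer(d,d);A+=P;b+=P@o
    X=np.linalg.solve(A,b)
    return X,[round(float(np.linalg.norm((np.eye(3)-np.outer(d,d))@(X-o))*1000),1) for o,d in (ray(c,u) for c,u in obs)]
def proj(c,X):
    return cv2.projectPoints(np.array(X,float).reshape(-1,3),np.array(c["rvec"],float),np.array(c["tvec"],float),c["intrinsics"],np.array([c["k1"],0,0,0.]))[0][:,0]
def crop(im,x,y,w,h,s):
    o=cv2.resize(im[y:y+h,x:x+w],None,fx=s,fy=s,interpolation=cv2.INTER_CUBIC)
    for k in range((x+9)//10*10,x+w,10):
        cv2.line(o,(int((k-x)*s+s/2),0),(int((k-x)*s+s/2),5),(0,0,255),1)
        if k%20==0: cv2.putText(o,str(k),(int((k-x)*s)-8,16),0,.35,(255,0,0),1)
    for k in range((y+9)//10*10,y+h,10):
        cv2.line(o,(0,int((k-y)*s+s/2)),(5,int((k-y)*s+s/2)),(0,0,255),1)
        if k%20==0: cv2.putText(o,str(k),(6,int((k-y)*s)+4),0,.35,(255,0,0),1)
    return o
E
python3 - <<'E'
from h import *
s=cv2.imread('pics/scene0.png');t=cv2.imread('pics/top0.png')
a=np.hstack([crop(t,218,130,100,90,4),crop(t,350,175,100,90,4)])
b=np.hstack([crop(s,255,198,132,100,3.03)[:300,:400],crop(s,120,252,100,75,4)])
h=min(300,b.shape[0]);w=min(a.shape[1],b.shape[1])
o=np.vstack([a[:300,:w],b[:h,:w]]);print(o.shape);cv2.imwrite('pics/m1.png',o)
E
```

```text
(600, 800, 3)
```

View pics/m1.png

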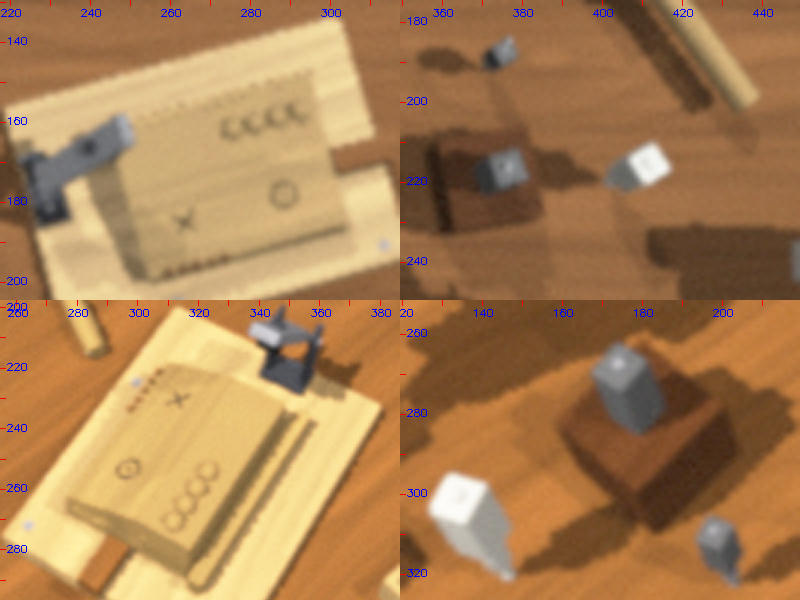

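```bash
python3 - <<'E'
from h import *
S=get_calibration("scene");T=get_calibration("top")
np.set_printoptions(precision=4,suppress=True)
P={'ring':((289,178.3),(297.2,253.4)),'cross':((264,185.2),(314.1,231)),
'probetop':((377.2,217),(175.2,268.2)),'clampend_far':((250.7,162),(339,208))}
for k,(t,s) in P.items(): print(k,*tri([(T,np.array(t)-.4),(S,np.array(s)-.4)]))
r=[onz(T,np.array(p)-.4,z) for p,z in [((288.5,178.3),.062),((264,185.2),.062)]];d=r[1]-r[0];print(r,np.linalg.norm(d),np.degrees(np.arctan2(-d[0],d[1])))
# stand top corners, top view
for p in [(357,211),(382,207.5),(386.5,229),(361,234)]: print('stand',onz(T,np.array(p)-.4,.066))
for p in [(219,155),(303,134)]: print('board',onz(T,np.array(p)-.4,.02))
for p in [(160.5,282),(182,262),(203.5,280),(183.5,301)]: print('standS',onz(S,np.array(p)-.4,.066))
E
```

```text
ring [ 0.6085 -0.0493  0.0635] [1.0, 1.0]
cross [0.5862 0.033  0.0613] [0.9, 0.9]
probetop [ 0.472  -0.3197  0.1245] [0.4, 0.4]
clampend_far [0.6322 0.0674 0.1784] [3.0, 3.0]
[array([ 0.6094, -0.0468,  0.062 ]), array([0.5866, 0.0337, 0.062 ])] 0.08370876880753196 15.84070726760478
stand [ 0.4993 -0.2686  0.066 ]
stand [ 0.5105 -0.3509  0.066 ]
stand [ 0.44   -0.3629  0.066 ]
stand [ 0.4243 -0.2793  0.066 ]
board [0.7016 0.1898 0.02  ]
board [ 0.7754 -0.099   0.02  ]
standS [ 0.4448 -0.359   0.066 ]
standS [ 0.4324 -0.2875  0.066 ]
standS [ 0.511  -0.2762  0.066 ]
standS [ 0.5253 -0.3447  0.066 ]
```

```bash
cat >> h.py <<'E'
from scipy.spatial.transform import Rotation as Ro
from rig import readout
def goal(p,yaw):
    s=readout.state();R=Ro.from_euler('xyz',s['tool_rot'],degrees=True).as_matrix()
    d=R.T@(np.array(p)-s['ee_pos']);dy=(yaw-s['tool_rot'][2]+180)%360-180
    print('slide',np.round(d/.75,4),'turn',round(-dy/45,4),'rows',np.ceil(max(np.linalg.norm(d)/.0625,abs(dy)/10.7)))
E
python3 -c "
from h import *
goal([.38,-.35,.30],12)"
```

```text
slide [ 0.2598 -0.2282 -0.0923] turn 0.2934 rows 5.0
```

Emit:
{"op": "step_arm", "data": {
  "increments": [
    {"slide":[0,0,-0.0923],"turn":0,"hand":-1},
    {"slide":[0.2598,-0.2282,-0.0923],"turn":0.2934,"hand":-1},
    {"slide":[0.2598,-0.2282,-0.0923],"turn":0.2934,"hand":-1},
    {"slide":[0.2598,-0.2282,-0.0923],"turn":0.2934,"hand":-1},
    {"slide":[0.2598,-0.2282,-0.0923],"turn":0.2934,"hand":-1},
    {"slide":[0.2598,-0.2282,-0.0923],"turn":0.2934,"hand":-1},
    {"slide":[0.2598,-0.2282,-0.0923],"turn":0.2934,"hand":-1},
    {"slide":[0.2598,-0.2282,-0.0923],"turn":0.2934,"hand":-1}
  ]
}}

```text
t: 1.15
ee_pos: [0.379, -0.3522, 0.3003]
tool_rot: [180.0, 0.0, 11.8]
force: [-0.2, 0.0, -0.5]
grip_width: 1.0
gripper_force: 0.0
```

```bash
python3 - <<'E'
from h import *
from rig import camera
import pickle
W=get_calibration("wrist");im=camera("wrist");pickle.dump((W,im),open('w1.pkl','wb'));cv2.imwrite('pics/w1.png',im[:,:,::-1])
print(proj(W,[.472,-.32,.126]))
goal([.60,.03,.32],15)
E
```

```text
[[267.73654466  93.0252019 ]]
slide [ 0.3926 -0.4386 -0.0267] turn -0.0713 rows 8.0
```

Emit:
{"op": "step_arm", "data": {
  "increments": [
    {"slide":[0.3926,-0.4386,-0.0267],"turn":-0.0713,"hand":1},
    {"slide":[0.3926,-0.4386,-0.0267],"turn":-0.0713,"hand":1},
    {"slide":[0.3926,-0.4386,-0.0267],"turn":-0.0713,"hand":1},
    {"slide":[0.3926,-0.4386,-0.0267],"turn":-0.0713,"hand":1},
    {"slide":[0.3926,-0.4386,-0.0267],"turn":-0.0713,"hand":1},
    {"slide":[0.3926,-0.4386,-0.0267],"turn":-0.0713,"hand":1},
    {"slide":[0.3926,-0.4386,-0.0267],"turn":-0.0713,"hand":1},
    {"slide":[0.3926,-0.4386,-0.0267],"turn":-0.0713,"hand":1},
    {"slide":[0.3926,-0.4386,-0.0267],"turn":-0.0713,"hand":1}
  ]
}}

```text
t: 2.33
ee_pos: [0.6001, 0.031, 0.3198]
tool_rot: [180.0, 0.1, 15.1]
force: [-0.1, -1.2, -0.2]
grip_width: -0.001
gripper_force: 0.0
```

```bash
python3 - <<'E'
from h import *
from rig import camera
import pickle
W=get_calibration("wrist");im=camera("wrist");pickle.dump((W,im),open('w2.pkl','wb'))
a=im[:,:,::-1].copy();b=cv2.imread('pics/w1.png')
o=np.hstack([crop(a,0,0,560,420,.9),crop(b,160,20,140,180,2.1)]);o=cv2.copyMakeBorder(o,0,0,0,0,0) if 0 else None
A=crop(a,60,0,480,420,1.0);B=crop(b,170,20,160,210,2)
print(A.shape,B.shape,proj(W,[.6085,-.0493,.0635]))
cv2.imwrite('pics/m2.png',np.hstack([A,B[:420]]))
E
```

```text
(420, 480, 3) (420, 320, 3) [[341.2070037  188.58884202]]
```

View pics/m2.png

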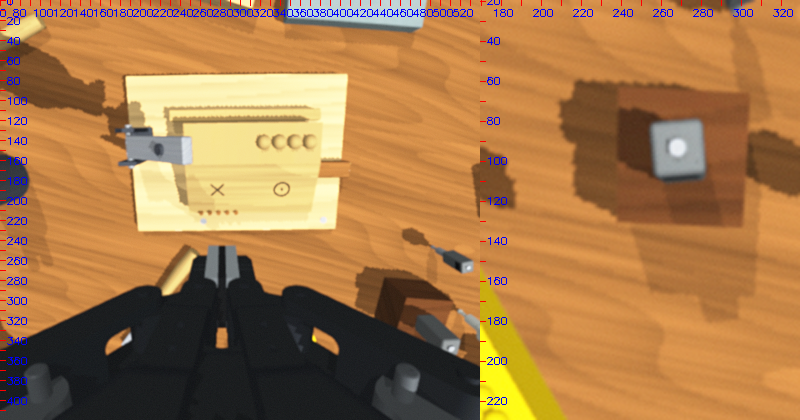

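```bash
python3 - <<'E'
from h import *
import pickle
W,im=pickle.load(open('w2.pkl','rb'));W1,im1=pickle.load(open('w1.pkl','rb'))
s=cv2.imread('pics/scene0.png');t=cv2.imread('pics/top0.png')
A=crop(im[:,:,::-1].copy(),160,110,110,75,4.5)[:330,:490]
B=crop(s,325,193,45,47,6.8)[:330,:306]
C=crop(t,216,148,48,42,6)[:250,:288]
D=crop(im1[:,:,::-1].copy(),235,60,80,42,6)[:250,:480]
o=np.zeros((590,800,3),np.uint8)
for im_,x,y in[(A,0,0),(B,494,0),(C,0,335),(D,300,335)]:o[y:y+im_.shape[0],x:x+im_.shape[1]]=im_
cv2.imwrite('pics/m3.png',o)
E
```

```text
(no output)
```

View pics/m3.png

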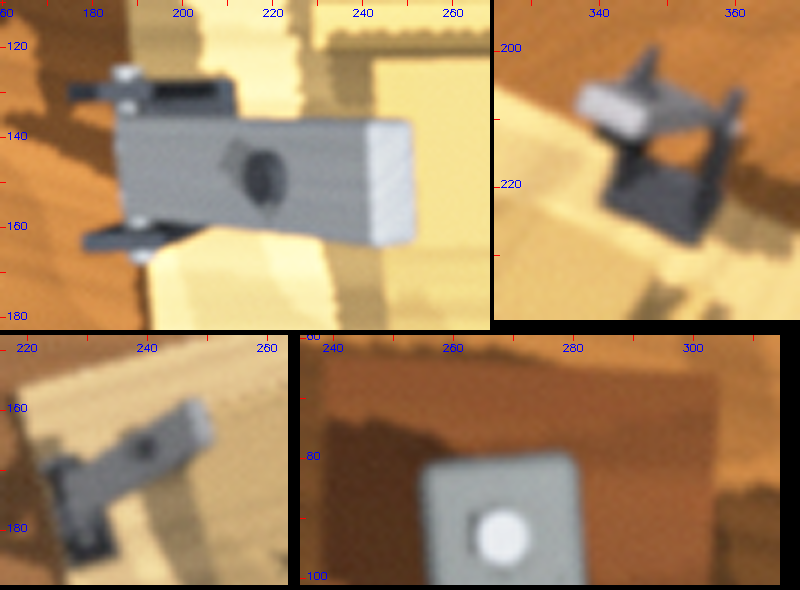

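```bash
python3 - <<'E'
from h import *
import pickle
from scipy.optimize import least_squares
np.set_printoptions(precision=4,suppress=True)
W,_=pickle.load(open('w2.pkl','rb'));W1,_=pickle.load(open('w1.pkl','rb'))
o=lambda u,v:np.array([u-.4,v-.4])
H=onz(W,o(189.6,146.6),.091);a=onz(W,o(188,126),.091);b=onz(W,o(191.5,167.3),.091)
d=a-b;print('H',H,'axis yaw',np.degrees(np.arctan2(d[1],d[0])),np.linalg.norm(d))
S=get_calibration("scene");T=get_calibration("top")
print('ring3',*tri([(T,o(289,178.3)),(S,o(297.2,253.4)),(W,o(342,189))]))
print('cross3',*tri([(T,o(264,185.2)),(S,o(314.1,231)),(W,o(277.5,190))]))
R,C=[onz(W,o(*p),.063) for p in((342,189),(277.5,190))];e=C-R;ya=np.arctan2(-e[0],e[1]);print('yaw',np.degrees(ya),np.linalg.norm(e))
yb=np.array([-np.sin(ya),np.cos(ya),0]);z=np.array([0,0,1.])
def f(x):
    th,l=x;out=[]
    for off,uv in((.006,(242.2,150.4)),(-.006,(251.5,150.2))):
        P=H+.112*(np.cos(th)*-yb+np.sin(th)*z)+off*(np.sin(th)*yb+np.cos(th)*z)
        out.append((proj(W,P)[0]-o(*uv))[0])
    return out+[l]
r=least_squares(f,[.8,0]);print('theta',r.x,r.fun)
for d in(.06,.07):print('push',d,H-yb*d)
print('probe',*tri([(T,o(377.2,217)),(S,o(175.2,268.2)),(W1,o(269,94))]))
L=[onz(W1,o(*p),.126) for p in((255.8,81.3),(279.5,79.5))];e=L[1]-L[0];print('probe yaw',np.degrees(np.arctan2(e[0],-e[1])),np.linalg.norm(e))
A,B,Cc=[onz(W1,o(*p),.066) for p in((238.5,63.5),(304,66.5),(301,133))];print('stand',(A+Cc)/2,np.degrees(np.arctan2((B-A)[0],-(B-A)[1])),np.linalg.norm(B-A))
goal(H-yb*.058+z*.109,15)
E
```

```text
H [0.6139 0.1471 0.091 ] axis yaw 15.955808632573055 0.048269229055969115
ring3 [ 0.6086 -0.0495  0.0638] [1.1, 1.0, 0.3]
cross3 [0.5858 0.0325 0.0624] [1.4, 0.7, 1.1]
yaw 16.08621369591679 0.08505573180656252
theta [0.8122 0.    ] [-0.4912  0.563   0.    ]
push 0.06 [0.6306 0.0895 0.091 ]
push 0.07 [0.6333 0.0799 0.091 ]
probe [ 0.4719 -0.3201  0.1242] [0.1, 0.8, 0.7]
probe yaw 15.88278334159926 0.022867353567260922
stand [ 0.4721 -0.3202  0.066 ] 9.351330491207083 0.07422671401136251
slide [ 0.0604 -0.0689  0.1598] turn 0.0002 rows 3.0
```

Emit:
{"op": "step_arm", "data": {
  "increments": [
    {"slide":[0.0604,-0.0789,0.05],"turn":-0.02,"hand":1},
    {"slide":[0.0604,-0.0789,0.1598],"turn":-0.02,"hand":1},
    {"slide":[0.0604,-0.0789,0.1598],"turn":-0.02,"hand":1},
    {"slide":[0.0604,-0.0759,0.1598],"turn":-0.02,"hand":1},
    {"slide":[0.0604,-0.0729,0.1931],"turn":-0.02,"hand":1},
    {"slide":[0.0604,-0.0719,0.2131],"turn":-0.02,"hand":1},
    {"slide":[0.0604,-0.0719,0.2331],"turn":-0.02,"hand":1},
    {"slide":[0.0604,-0.0719,0.2531],"turn":-0.02,"hand":1},
    {"slide":[0.0604,-0.0719,0.2731],"turn":-0.02,"hand":1},
    {"slide":[0.0604,-0.0719,0.2881],"turn":-0.02,"hand":1},
    {"slide":[0.0604,-0.0719,0.2971],"turn":-0.02,"hand":1},
    {"slide":[0.0604,-0.0719,0.2971],"turn":-0.02,"hand":1}
  ]
}}

```text
t: 3.88
ee_pos: [0.6291, 0.0965, 0.0972]
tool_rot: [-180.0, 0.1, 16.1]
force: [0.7, -1.0, 2.1]
grip_width: -0.001
gripper_force: 0.9
```

```bash
python3 - <<'E'
from h import *
from rig import camera
s=camera("scene")[:,:,::-1].copy()
cv2.imwrite('pics/s1.png',crop(s,250,170,140,110,5))
print(readout.state()['force'])
E
```

```text
[ 0.83178159 -0.93116312  1.8526929 ]
```

View pics/s1.png

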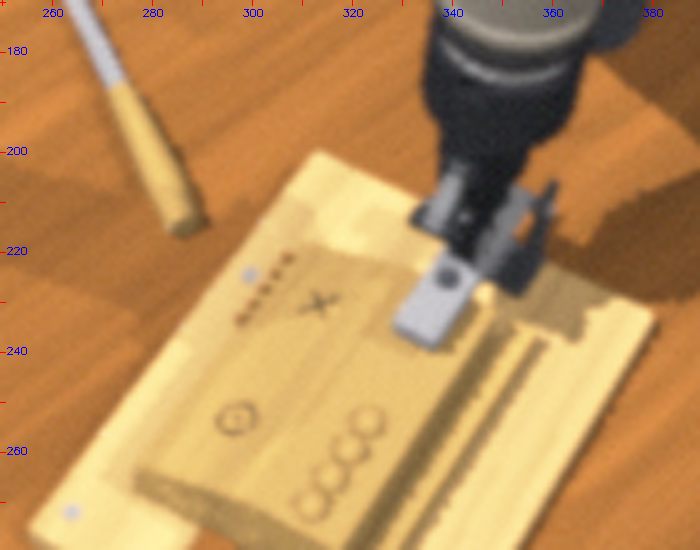

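Emit:
{"op": "step_arm", "data": {
  "increments": [
    {"slide":[0,0,0.002],"turn":0,"hand":1},
    {"slide":[0,0,0.004],"turn":0,"hand":1},
    {"slide":[0,0,0.004],"turn":0,"hand":1}
  ]
}}

```text
t: 4.3
ee_pos: [0.629, 0.0966, 0.0971]
tool_rot: [180.0, 0.0, 16.1]
force: [-5.6, -3.4, 15.2]
grip_width: 0.001
gripper_force: 7.9
```

```bash
python3 - <<'E'
from h import *
o=lambda u,v:np.array([u-.4,v-.4])
S=get_calibration("scene");T=get_calibration("top")
print('small',*tri([(T,o(376.5,187)),(S,o(199.5,309))]))
print('white',*tri([(T,o(412.5,215.5)),(S,o(135.5,300))]))
goal([.629,.0966,.25],16);goal([.472,-.320,.25],16)
E
```

```text
small [ 0.57551033 -0.33076948  0.08311237] [0.8, 0.8]
white [ 0.47730369 -0.43228414  0.11831466] [1.2, 1.2]
slide [-2.000e-04  2.000e-04 -2.039e-01] turn 0.0022 rows 3.0
slide [-0.3554  0.4758 -0.2033] turn 0.0022 rows 8.0
```

Emit:
{"op": "step_arm", "data": {
  "increments": [
    {"slide":[0,0,-0.07],"turn":0,"hand":1},
    {"slide":[0,0,-0.14],"turn":0,"hand":1},
    {"slide":[-0.02,0.03,-0.2033],"turn":0,"hand":1},
    {"slide":[-0.3554,0.4758,-0.2033],"turn":0,"hand":-1},
    {"slide":[-0.3554,0.4758,-0.2033],"turn":0,"hand":-1},
    {"slide":[-0.3554,0.4758,-0.2033],"turn":0,"hand":-1},
    {"slide":[-0.3554,0.4758,-0.2033],"turn":0,"hand":-1},
    {"slide":[-0.3554,0.4758,-0.2033],"turn":0,"hand":-1},
    {"slide":[-0.3554,0.4758,-0.2033],"turn":0,"hand":-1},
    {"slide":[-0.3554,0.4758,-0.2033],"turn":0,"hand":-1},
    {"slide":[-0.3554,0.4758,-0.2033],"turn":0,"hand":-1},
    {"slide":[-0.3554,0.4758,-0.2033],"turn":0,"hand":-1}
  ]
}}

```text
t: 5.8
ee_pos: [0.4727, -0.3186, 0.2465]
tool_rot: [-179.9, -0.0, 16.2]
force: [0.6, 0.3, -0.3]
grip_width: 0.999
gripper_force: 0.0
```

```bash
python3 - <<'E'
from h import *
from rig import camera
s=camera("scene")[:,:,::-1].copy();t=camera("top")[:,:,::-1].copy()
o=np.hstack([crop(s,250,190,130,110,3.05),crop(s,120,210,100,110,3.05)[:335]]);cv2.imwrite('pics/s2.png',o)
print(o.shape,readout.state()['ee_pos']);goal([.472,-.320,.081],16)
E
```

```text
Traceback (most recent call last):
ValueError: all the input array dimensions except for the concatenation axis must match exactly, but along dimension 0, the array at index 0 has size 336 and the array at index 1 has size 335
```

Emit:
{"op": "step_arm", "data": {
  "increments": [
    {"slide":[-0.0014,0.0015,0.07],"turn":0,"hand":-1},
    {"slide":[-0.0014,0.0015,0.13],"turn":0,"hand":-1},
    {"slide":[-0.0014,0.0015,0.18],"turn":0,"hand":-1},
    {"slide":[-0.0014,0.0015,0.215],"turn":0,"hand":-1},
    {"slide":[-0.0014,0.0015,0.2207],"turn":0,"hand":-1},
    {"slide":[-0.0014,0.0015,0.2207],"turn":0,"hand":-1}
  ]
}}

```text
t: 6.65
ee_pos: [0.4726, -0.321, 0.0823]
tool_rot: [180.0, -0.1, 16.2]
force: [-0.4, 0.1, 0.5]
grip_width: 1.005
gripper_force: 0.0
```

Emit:
{"op": "step_arm", "data": {
  "increments": [
    {"slide":[0,0,0],"turn":0,"hand":1},
    {"slide":[0,0,0],"turn":0,"hand":1},
    {"slide":[0,0,0],"turn":0,"hand":1},
    {"slide":[0,0,0],"turn":0,"hand":1},
    {"slide":[0,0,0],"turn":0,"hand":1},
    {"slide":[0,0,0],"turn":0,"hand":1},
    {"slide":[0,0,0],"turn":0,"hand":1},
    {"slide":[0,0,0],"turn":0,"hand":1}
  ],
  "squeeze": 25
}}

```text
t: 7.65
ee_pos: [0.4718, -0.3216, 0.0822]
tool_rot: [180.0, -0.0, 16.1]
force: [-2.3, 1.9, 5.4]
grip_width: 0.3
gripper_force: 29.2
```

Emit:
{"op": "step_arm", "data": {
  "increments": [
    {"slide":[0,0,-0.03],"turn":0,"hand":1},
    {"slide":[0,0,-0.065],"turn":0,"hand":1},
    {"slide":[0,0,-0.1],"turn":0,"hand":1},
    {"slide":[0,0,-0.12],"turn":0,"hand":1},
    {"slide":[0,0,-0.12],"turn":0,"hand":1},
    {"slide":[0,0,-0.12],"turn":0,"hand":1}
  ]
}}

```text
t: 8.4
ee_pos: [0.4709, -0.3212, 0.1704]
tool_rot: [-179.9, 0.1, 16.1]
force: [-0.5, -0.6, -2.1]
grip_width: 0.302
gripper_force: 28.5
```

```bash
python3 - <<'E'
from h import *
from rig import camera
s=camera("scene")[:,:,::-1].copy();w=camera("wrist")[:,:,::-1].copy()
A=crop(s,255,195,130,105,3.05)[:300];B=crop(s,120,200,120,115,3.05)[:300]
D=crop(w,180,180,200,140,2)
o=np.zeros((590,800,3),np.uint8)
o[:300,:A.shape[1]]=A;o[:300,400:400+B.shape[1]]=B;o[305:305+D.shape[0],:D.shape[1]]=D
cv2.imwrite('pics/s2.png',o)
st=readout.state();print(st['force'],st['gripper_force'])
n=np.array([np.cos(np.radians(9.35)),np.sin(np.radians(9.35)),0]);C=np.array([.4721,-.3202,0])
goal(C+n*.052+[0,0,.167],9.35);goal(C+n*.052+[0,0,.107],9.35)
E
```

```text
[ 0.1153639  -0.02665318 -1.20295485] 28.476898670196533
slide [0.0708 0.0074 0.0043] turn 0.1502 rows 1.0
slide [0.071  0.0075 0.0843] turn 0.1502 rows 2.0
```

View pics/s2.png

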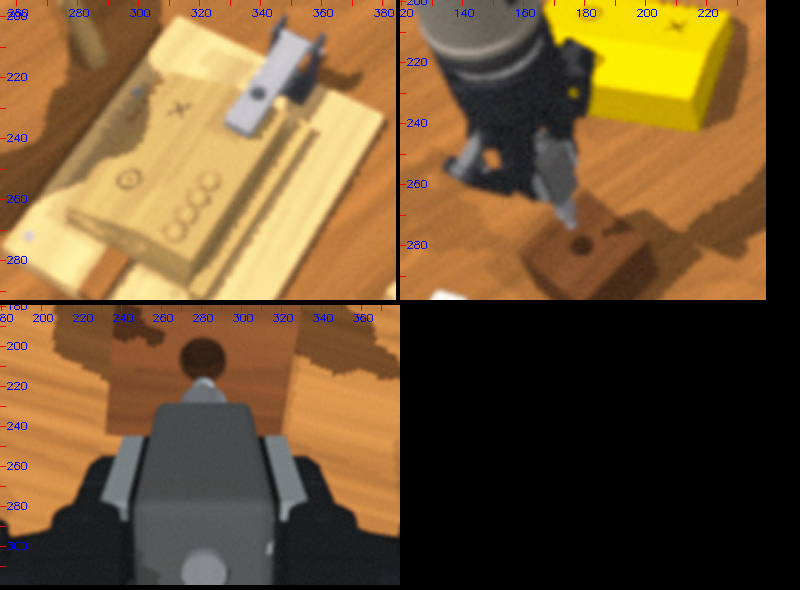

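Emit:
{"op": "step_arm", "data": {
  "increments": [
    {"slide":[0.0708,0.0075,0],"turn":0.1502,"hand":1},
    {"slide":[0.0708,0.0075,0],"turn":0.1502,"hand":1},
    {"slide":[0.0708,0.0075,0],"turn":0.1502,"hand":1},
    {"slide":[0.0708,0.0075,0.045],"turn":0.1502,"hand":1},
    {"slide":[0.0708,0.0075,0.091],"turn":0.1502,"hand":1},
    {"slide":[0.0708,0.0075,0.091],"turn":0.1502,"hand":1},
    {"slide":[0.0708,0.0075,0.091],"turn":0.1502,"hand":1}
  ],
  "squeeze": 20
}}

```text
t: 9.38
ee_pos: [0.5243, -0.3132, 0.1046]
tool_rot: [179.9, -0.1, 9.3]
force: [1.1, -0.0, -1.0]
grip_width: 0.305
gripper_force: 28.4
```

Emit:
{"op": "step_arm", "data": {
  "increments": [
    {"slide":[-0.005,0,0],"turn":0,"hand":1},
    {"slide":[-0.009,0,0],"turn":0,"hand":1},
    {"slide":[-0.012,0,0],"turn":0,"hand":1},
    {"slide":[-0.015,0,0],"turn":0,"hand":1},
    {"slide":[-0.018,0,0],"turn":0,"hand":1},
    {"slide":[-0.018,0,0],"turn":0,"hand":1}
  ]
}}

```text
t: 10.12
ee_pos: [0.5137, -0.3143, 0.1046]
tool_rot: [179.9, -0.3, 9.4]
force: [5.1, 0.8, -0.0]
grip_width: 0.305
gripper_force: 28.6
```

```bash
python3 - <<'E'
from h import *
from rig import camera
W=get_calibration("wrist");w=camera("wrist")[:,:,::-1].copy();s=camera("scene")[:,:,::-1].copy()
A=crop(w,180,120,200,200,2);B=crop(s,130,200,110,110,3.5)
o=np.hstack([A,cv2.copyMakeBorder(B,0,400-B.shape[0],0,0,0)]);cv2.imwrite('pics/s3.png',o);print(o.shape)
st=readout.state();print(st['ee_pos'],st['tool_rot'],st['force'],st['wrist_torque'])
R=Ro.from_euler('xyz',st['tool_rot'],degrees=True).as_matrix()
for a in range(0,31,5):
    th=np.radians(a);G=np.array([0,0,-.019])
    P=lambda k,off=0:st['ee_pos']+R@(G+np.array([np.sin(th),0,np.cos(th)])*(.091-k)+np.array([0,off,0]))
    print(a,proj(W,[P(0),P(.024),P(.056)]).round(1).tolist())
E
```

```text
(400, 785, 3)
[ 0.51363787 -0.31428713  0.10458007] [179.89006195  -0.30219487   9.39946826] [4.62612153 1.67454317 0.21579164] [ 0.0730991  -1.30194253 -0.04630979]
0 [[280.4, 220.3], [280.2, 231.0], [280.0, 249.8]]
5 [[280.4, 209.9], [280.2, 222.5], [280.0, 244.7]]
10 [[280.3, 199.5], [280.2, 214.2], [280.0, 239.7]]
15 [[280.3, 189.2], [280.2, 206.0], [280.0, 235.0]]
20 [[280.3, 179.0], [280.2, 198.0], [280.0, 230.4]]
25 [[280.3, 168.9], [280.2, 190.2], [280.0, 226.0]]
30 [[280.3, 158.8], [280.2, 182.5], [280.0, 221.9]]
```

View pics/s3.png

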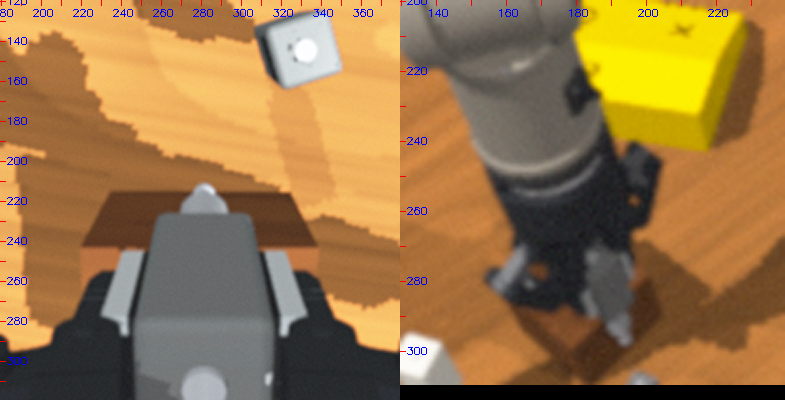

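Emit:
{"op": "step_arm", "data": {
  "increments": [
    {"slide":[-0.004,0,0],"turn":0,"hand":1},
    {"slide":[-0.008,0,0],"turn":0,"hand":1},
    {"slide":[-0.012,0,0],"turn":0,"hand":1},
    {"slide":[-0.012,0,0],"turn":0,"hand":1}
  ]
}}

```text
t: 10.72
ee_pos: [0.5046, -0.3157, 0.1046]
tool_rot: [179.9, -0.3, 9.4]
force: [5.1, 1.0, 1.2]
grip_width: 0.298
gripper_force: 28.7
```

```bash
cat > m.py <<'E'
from h import *
from rig import camera
def meas():
    W=get_calibration("wrist");w=camera("wrist").astype(int)
    st=readout.state();print(st['t'],st['ee_pos'],st['tool_rot'],st['force'],st['gripper_force'])
    for v in range(150,236,3): print(v,w[v,266:297:5].mean(1).astype(int) if w.ndim<3 else [int(w[v,u].sum()//3) for u in range(261,302,4)],[int(w[v,281][2]-w[v,281][0])])
    cv2.imwrite('pics/last.png',w[:,:,::-1].astype(np.uint8))
E
python3 -c "
from m import *
meas()"
```

```text
10.775 [ 0.5046201  -0.31579091  0.10462892] [179.89044776  -0.28561542   9.39583411] [4.97215406 0.93674836 0.30603584] 28.662527203559875
150 [175, 173, 185, 184, 184, 182, 182, 182, 181, 181, 179] [-141]
153 [175, 172, 179, 185, 185, 185, 183, 183, 182, 181, 180] [-142]
156 [172, 172, 172, 177, 185, 185, 183, 184, 183, 183, 183] [-140]
159 [173, 173, 170, 167, 173, 181, 181, 183, 184, 183, 182] [-142]
162 [173, 171, 169, 167, 168, 171, 177, 179, 180, 179, 181] [-142]
165 [168, 170, 170, 171, 169, 169, 169, 178, 180, 177, 176] [-145]
168 [173, 169, 167, 165, 165, 166, 168, 168, 171, 175, 179] [-144]
171 [176, 177, 174, 172, 171, 168, 164, 165, 164, 166, 172] [-146]
174 [170, 173, 172, 174, 174, 175, 175, 174, 170, 167, 164] [-143]
177 [172, 171, 169, 168, 166, 170, 170, 172, 171, 172, 171] [-144]
180 [177, 177, 176, 173, 171, 171, 168, 167, 167, 167, 170] [-143]
183 [172, 173, 175, 176, 175, 177, 176, 173, 170, 169, 167] [-142]
186 [144, 164, 121, 156, 170, 172, 173, 173, 175, 174, 174] [-146]
189 [102, 99, 97, 98, 96, 116, 144, 156, 170, 171, 170] [-112]
192 [109, 105, 107, 104, 1
[... 215 characters left out ...]
9, 110, 111] [11]
204 [88, 90, 89, 125, 163, 163, 169, 170, 89, 91, 93] [8]
207 [65, 61, 67, 156, 162, 161, 171, 187, 110, 57, 57] [9]
210 [61, 65, 85, 157, 163, 161, 170, 185, 168, 65, 65] [12]
213 [63, 63, 111, 158, 162, 161, 162, 186, 187, 61, 64] [10]
216 [65, 70, 124, 157, 160, 158, 156, 173, 192, 68, 64] [13]
219 [109, 111, 111, 109, 110, 110, 110, 108, 109, 111, 108] [7]
222 [106, 108, 109, 107, 107, 108, 107, 106, 105, 108, 107] [8]
225 [107, 110, 109, 109, 107, 109, 109, 108, 110, 109, 110] [4]
228 [110, 111, 109, 106, 110, 107, 109, 110, 109, 109, 107] [4]
231 [110, 109, 110, 109, 109, 108, 108, 110, 110, 107, 112] [3]
234 [111, 110, 112, 110, 111, 109, 111, 108, 108, 108, 107] [3]
```

Emit:
{"op": "step_arm", "data": {
  "increments": [
    {"slide":[-0.004,0,0],"turn":0,"hand":1},
    {"slide":[-0.008,0,0],"turn":0,"hand":1},
    {"slide":[-0.012,0,0],"turn":0,"hand":1},
    {"slide":[-0.0135,0,0],"turn":0,"hand":1},
    {"slide":[-0.0135,0,0],"turn":0,"hand":1}
  ]
}}

```text
t: 11.4
ee_pos: [0.4943, -0.3172, 0.1041]
tool_rot: [179.9, -0.2, 9.4]
force: [6.1, 1.7, -2.1]
grip_width: 0.296
gripper_force: 28.4
```

```bash
python3 -c "
from m import *
meas()"
```

```text
11.45 [ 0.49430076 -0.31723134  0.10407153] [179.92472244  -0.2426314    9.39799348] [ 5.81310249 -0.13623502 -0.37365955] 28.353084325790405
150 [171, 174, 172, 172, 168, 169, 175, 178, 178, 179, 179] [-145]
153 [169, 167, 168, 169, 170, 169, 168, 174, 179, 179, 179] [-146]
156 [175, 172, 172, 167, 165, 166, 166, 166, 166, 171, 179] [-142]
159 [176, 177, 177, 176, 174, 169, 169, 166, 164, 163, 167] [-148]
162 [170, 172, 170, 173, 173, 172, 175, 175, 173, 171, 167] [-147]
165 [175, 174, 171, 170, 168, 169, 171, 171, 171, 174, 173] [-144]
168 [177, 178, 176, 174, 175, 174, 170, 168, 166, 166, 166] [-143]
171 [172, 172, 174, 175, 174, 177, 176, 176, 173, 172, 170] [-141]
174 [117, 149, 100, 124, 157, 174, 172, 172, 175, 172, 175] [-118]
177 [102, 101, 101, 98, 142, 236, 234, 144, 169, 171, 172] [9]
180 [109, 109, 107, 107, 169, 192, 238, 108, 153, 171, 172] [10]
183 [113, 112, 110, 110, 148, 178, 218, 104, 104, 102, 119] [10]
186 [108, 109, 108, 111, 155, 172, 189, 131, 111, 110, 109] [10]
189 [104, 106, 106, 153, 172, 173, 191, 213, 120, 112, 112] [11]
192 [87, 84, 99, 164, 171, 178, 
[... 207 characters left out ...]
0]
204 [59, 60, 137, 168, 170, 168, 165, 169, 212, 59, 63] [11]
207 [73, 73, 135, 154, 156, 156, 152, 145, 194, 64, 69] [11]
210 [116, 115, 114, 113, 115, 114, 115, 113, 114, 113, 114] [5]
213 [113, 115, 113, 116, 116, 113, 113, 116, 115, 117, 113] [7]
216 [113, 115, 115, 115, 115, 116, 113, 115, 114, 114, 115] [6]
219 [117, 115, 116, 115, 114, 116, 113, 115, 116, 113, 114] [5]
222 [116, 115, 116, 116, 115, 116, 117, 115, 117, 117, 116] [2]
225 [117, 117, 118, 115, 115, 114, 115, 116, 116, 116, 115] [2]
228 [114, 116, 115, 116, 116, 115, 114, 114, 116, 117, 115] [2]
231 [115, 117, 115, 117, 116, 115, 117, 117, 116, 116, 118] [3]
234 [116, 117, 114, 116, 115, 117, 115, 116, 116, 115, 114] [3]
```

Emit:
{"op": "step_arm", "data": {
  "increments": [
    {"slide":[0.01,0,0],"turn":0,"hand":1},
    {"slide":[0.03,0,0],"turn":0,"hand":1},
    {"slide":[0.045,0,-0.03],"turn":0,"hand":1},
    {"slide":[0.045,0,-0.09],"turn":0,"hand":1},
    {"slide":[0.045,0,-0.13],"turn":0,"hand":1},
    {"slide":[0.045,0,-0.13],"turn":0,"hand":1}
  ],
  "squeeze": 50
}}

```text
t: 12.2
ee_pos: [0.5272, -0.3127, 0.2034]
tool_rot: [179.8, -0.2, 9.4]
force: [-0.5, -0.2, -1.5]
grip_width: 0.296
gripper_force: 53.6
```

```bash
cat > g.py <<'E'
from h import *
S=np.array([.6086,-.0495,.0636]);Y=15.8;y=np.radians(Y)
n=Ro.from_euler('z',Y,degrees=True).apply([-np.sin(np.radians(20)),0,np.cos(np.radians(20))])
def tgt(h): return S+n*(.091+h)-[0,0,.019]   # h>0: tip off the wood
if __name__=='__main__':
    print(n,tgt(0))
    for h in(.10,.02,0,-.01): goal(tgt(h),Y)
E
python3 g.py; python3 -c "
from m import *
meas()"|awk 'NR<2||($1>165&&$1<200)'
```

```text
[-0.32909794 -0.09312533  0.93969262] [ 0.57865209 -0.0579744   0.13011203]
slide [ 0.0777 -0.3187 -0.0284] turn -0.143 rows 4.0
slide [ 0.1136 -0.3231  0.072 ] turn -0.143 rows 5.0
slide [ 0.1226 -0.3242  0.0971] turn -0.143 rows 5.0
slide [ 0.1271 -0.3248  0.1096] turn -0.143 rows 5.0
12.25 [ 0.52579344 -0.31206789  0.2012356 ] [ 1.79958326e+02 -2.14584876e-02  9.36509862e+00] [-0.03544186  0.64309897 -1.42960231] 53.55962097644806
168 [173, 171, 169, 175, 182, 183, 180, 180, 180, 179, 176] [-142]
171 [171, 168, 167, 166, 172, 179, 180, 183, 180, 181, 181] [-144]
174 [167, 168, 169, 168, 165, 170, 173, 177, 176, 178, 178] [-138]
177 [171, 168, 165, 164, 171, 224, 218, 170, 177, 175, 175] [13]
180 [171, 172, 171, 172, 177, 198, 244, 163, 165, 168, 175] [12]
183 [169, 169, 168, 167, 157, 179, 216, 171, 167, 164, 169] [12]
186 [174, 175, 175, 172, 169, 172, 191, 167, 165, 168, 168] [12]
189 [156, 161, 164, 171, 167, 170, 186, 202, 170, 166, 164] [11]
192 [103, 100, 109, 160, 165, 170, 187, 203, 195, 170, 170] [9]
195 [107, 107, 125, 158, 165, 164, 187, 203, 204, 166, 167] [11]
198 [107, 107, 134, 161, 166, 167, 179, 205, 208, 113, 163] [11]
```

Emit:
{"op": "step_arm", "data": {
  "increments": [
    {"slide":[0.0777,-0.3187,-0.0284],"turn":-0.143,"hand":1},
    {"slide":[0.0777,-0.3187,-0.0284],"turn":-0.143,"hand":1},
    {"slide":[0.0777,-0.3187,-0.0284],"turn":-0.143,"hand":1},
    {"slide":[0.0777,-0.3187,-0.0284],"turn":-0.143,"hand":1},
    {"slide":[0.0777,-0.3187,-0.0284],"turn":-0.143,"hand":1},
    {"slide":[0.0777,-0.3187,-0.0284],"turn":-0.143,"hand":1},
    {"slide":[0.095,-0.321,0.02],"turn":-0.143,"hand":1},
    {"slide":[0.1136,-0.3231,0.072],"turn":-0.143,"hand":1},
    {"slide":[0.1136,-0.3231,0.072],"turn":-0.143,"hand":1},
    {"slide":[0.1136,-0.3231,0.072],"turn":-0.143,"hand":1}
  ]
}}

```text
t: 13.5
ee_pos: [0.5699, -0.0606, 0.1473]
tool_rot: [180.0, 0.0, 15.7]
force: [-0.8, 0.5, -0.4]
grip_width: 0.298
gripper_force: 53.5
```

```bash
python3 g.py;  python3 - <<'E'
from h import *
from g import *
from rig import camera
S_=get_calibration("scene");W=get_calibration("wrist");T=get_calibration("top")
s=camera("scene")[:,:,::-1].copy();w=camera("wrist")[:,:,::-1].copy();t=camera("top")[:,:,::-1].copy()
st=readout.state();print(st['force'])
tip=st['ee_pos']+[0,0,.019]-n*.091
for c in(S_,W,T):print('tip',proj(c,tip),'spot',proj(c,S),'top',proj(c,tip+n*.116))
A=crop(s,250,170,110,110,3.6)[:396,:396];B=crop(w,180,100,200,180,2)[:300];C=crop(t,250,140,80,60,3)
o=np.zeros((590,800,3),np.uint8);o[:A.shape[0],:396]=A;o[:300,400:800]=B[:300,:400];o[400:580,:240]=C
cv2.imwrite('pics/s4.png',o)
E
```

```text
[-0.32909794 -0.09312533  0.93969262] [ 0.57865209 -0.0579744   0.13011203]
slide [-3.350e-02 -1.000e-04 -1.024e-01] turn -0.003 rows 2.0
slide [ 0.003  -0.0003 -0.0022] turn -0.003 rows 1.0
slide [ 0.0121 -0.0003  0.0229] turn -0.003 rows 1.0
slide [ 0.0167 -0.0003  0.0354] turn -0.003 rows 1.0
[ 0.49857746 -0.20345099 -1.68034116]
tip [[294.6637449  247.65701835]] spot [[297.16642016 252.9943792 ]] top [[281.27286769 215.63578634]]
tip [[279.45920097 177.71815994]] spot [[279.98655143 162.64374013]] top [[278.24479601 329.76209787]]
tip [[289.67097669 179.17622252]] spot [[288.92893575 178.03206684]] top [[294.31307076 183.78789122]]
```

View pics/s4.png

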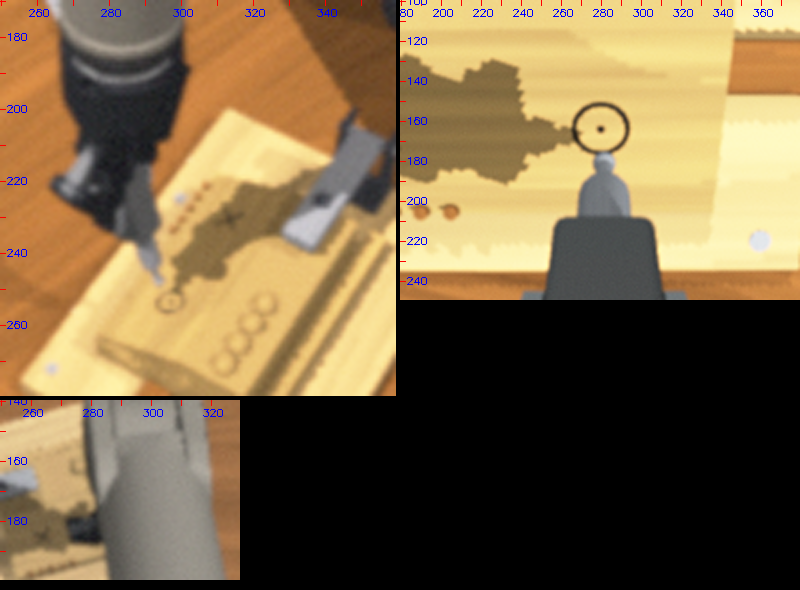

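Emit:
{"op": "step_arm", "data": {
  "increments": [
    {"slide":[0.003,-0.002,0.008],"turn":0,"hand":1},
    {"slide":[0.0059,-0.002,0.0163],"turn":0,"hand":1},
    {"slide":[0.0059,-0.002,0.0163],"turn":0,"hand":1},
    {"slide":[0.0059,-0.002,0.0163],"turn":0,"hand":1}
  ]
}}

```text
t: 14.15
ee_pos: [0.5738, -0.0564, 0.1346]
tool_rot: [-180.0, 0.0, 15.8]
force: [-0.1, 0.4, -0.7]
grip_width: 0.302
gripper_force: 53.5
```

```bash
python3 g.py|tail -4;python3 - <<'E'
from h import *
print(readout.state()['force'])
E
```

```text
slide [-0.04    0.0037 -0.1193] turn -0.0002 rows 2.0
slide [-0.0035  0.0037 -0.0191] turn -0.0002 rows 1.0
slide [0.0056 0.0037 0.006 ] turn -0.0002 rows 1.0
slide [0.0102 0.0037 0.0185] turn -0.0002 rows 1.0
[-0.14303245  0.39043687 -0.69589644]
```

Emit:
{"op": "step_arm", "data": {
  "increments": [
    {"slide":[0.003,0.0015,0],"turn":0,"hand":1},
    {"slide":[0.004,0.0015,0.003],"turn":0,"hand":1},
    {"slide":[0.005,0.0015,0.0056],"turn":0,"hand":1},
    {"slide":[0.005,0.0015,0.0056],"turn":0,"hand":1},
    {"slide":[0.005,0.0015,0.0056],"turn":0,"hand":1}
  ]
}}

```text
t: 14.78
ee_pos: [0.5777, -0.0565, 0.1305]
tool_rot: [180.0, 0.0, 15.8]
force: [0.4, -0.8, -0.4]
grip_width: 0.296
gripper_force: 53.5
```

```bash
python3 g.py|tail -4;python3 - <<'E'
from h import *
from g import *
from rig import camera
f=[]
for _ in range(8): camera("wrist"); f.append(readout.state()['force'])
print(np.mean(f,0),np.std(f,0))
W=get_calibration("wrist");w=camera("wrist")[:,:,::-1].copy();cv2.imwrite('pics/w5.png',w)
st=readout.state();tip=st['ee_pos']+[0,0,.019]-n*.091
print('tip',proj(W,tip),'spot',proj(W,S))
g=w.astype(int).sum(2)//3
for v in range(145,191,2): print(v,g[v,256:308:2].tolist())
E
```

```text
slide [-0.045   0.0022 -0.1248] turn -0.0003 rows 2.0
slide [-0.0085  0.0022 -0.0246] turn -0.0003 rows 1.0
slide [0.0006 0.0022 0.0005] turn -0.0003 rows 1.0
slide [0.0052 0.0022 0.013 ] turn -0.0003 rows 1.0
[ 0.05701518  0.07133926 -1.11767036] [0.38159064 0.41248725 0.50168108]
tip [[280.37711905 178.85181795]] spot [[282.660928   178.07772212]]
145 [188, 189, 189, 189, 189, 189, 186, 186, 187, 187, 186, 187, 186, 187, 186, 186, 186, 186, 188, 187, 188, 193, 198, 197, 198, 200]
147 [184, 183, 186, 183, 184, 184, 184, 184, 184, 183, 182, 181, 182, 181, 182, 180, 181, 181, 179, 180, 180, 184, 186, 186, 185, 188]
149 [180, 181, 180, 181, 179, 178, 180, 179, 178, 178, 179, 178, 178, 178, 176, 178, 178, 178, 177, 178, 177, 177, 175, 177, 175, 180]
151 [180, 179, 179, 180, 179, 179, 179, 178, 179, 178, 179, 179, 179, 179, 179, 179, 178, 178, 178, 180, 177, 177, 178, 179, 177, 180]
153 [185, 184, 185, 184, 184, 184, 187, 185, 184, 186, 185, 184, 185, 187, 185, 186, 186, 185, 184, 184, 185, 188, 187, 187, 186, 187]
155 [189, 187, 189, 189, 188, 189, 189, 189, 188, 187, 189, 190, 189, 187
[... 1620 characters left out ...]
7, 199, 113, 113, 198, 199, 197, 199]
181 [112, 111, 112, 112, 112, 105, 39, 74, 120, 119, 111, 123, 123, 130, 156, 188, 200, 201, 203, 197, 84, 152, 201, 202, 202, 200]
183 [110, 113, 110, 114, 113, 113, 63, 51, 177, 190, 138, 111, 122, 127, 143, 167, 199, 201, 202, 177, 65, 186, 203, 203, 201, 203]
185 [106, 109, 107, 108, 108, 108, 94, 41, 151, 196, 187, 124, 119, 120, 131, 166, 192, 199, 183, 86, 125, 197, 198, 196, 198, 197]
187 [106, 107, 108, 120, 143, 115, 125, 132, 70, 134, 149, 121, 117, 121, 123, 141, 171, 167, 84, 90, 184, 197, 196, 198, 197, 196]
189 [116, 152, 162, 179, 194, 185, 189, 196, 127, 101, 114, 117, 120, 122, 128, 131, 142, 121, 113, 186, 198, 196, 197, 194, 196, 196]
```

Emit:
{"op": "step_arm", "data": {
  "increments": [
    {"slide":[0.0009,0.001,0.0025],"turn":0,"hand":1},
    {"slide":[0.0018,0.001,0.005],"turn":0,"hand":1},
    {"slide":[0.0018,0.001,0.005],"turn":0,"hand":1},
    {"slide":[0.0018,0.001,0.005],"turn":0,"hand":1}
  ]
}}

```text
t: 15.72
ee_pos: [0.5793, -0.0567, 0.1268]
tool_rot: [-180.0, -0.0, 15.8]
force: [-0.1, 0.1, 0.3]
grip_width: 0.302
gripper_force: 53.7
```

```bash
cat > f.py <<'E'
from h import *
from g import *
from rig import camera
f=[]
for _ in range(16): camera("wrist"); f.append(readout.state()['force'])
f=np.mean(f,0);print(f,'along n less weight',(f+[0,0,1.1])@n)
st=readout.state();print(st['ee_pos'],st['t'],'h by model',(st['ee_pos']-tgt(0))@n)
E
python3 f.py
```

```text
[-0.67685675  1.15153376  0.53550727] along n less weight 1.652389308161745
[ 0.57929713 -0.056913    0.12674615] 16.525 h by model -0.0034740170289812343
```

Emit:
{"op": "step_arm", "data": {
  "increments": [
    {"slide":[0.0011,0,0.003],"turn":0,"hand":1},
    {"slide":[0.0022,0,0.006],"turn":0,"hand":1},
    {"slide":[0.0032,0,0.0088],"turn":0,"hand":1},
    {"slide":[0.0032,0,0.0088],"turn":0,"hand":1},
    {"slide":[0.0032,0,0.0088],"turn":0,"hand":1},
    {"slide":[0.0032,0,0.0088],"turn":0,"hand":1}
  ]
}}

```text
t: 17.27
ee_pos: [0.5815, -0.0563, 0.1202]
tool_rot: [180.0, 0.0, 15.8]
force: [-1.4, 1.5, 1.7]
grip_width: 0.295
gripper_force: 53.8
```

```bash
python3 f.py; python3 - <<'E'
from h import *
from g import *
from rig import camera
s=camera("scene")[:,:,::-1].copy();w=camera("wrist")[:,:,::-1].copy()
B=crop(w,180,110,200,180,2)[:360,:400];A=crop(s,250,190,110,100,3.6)[:360,:396]
cv2.imwrite('pics/s6.png',np.hstack([A,B]))
E
```

```text
[-1.86784446  0.34511935  1.63068078] along n less weight 3.1485649772457927
[ 0.58152046 -0.05632953  0.12009516] 18.075 h by model -0.010509935462816101
```

View pics/s6.png

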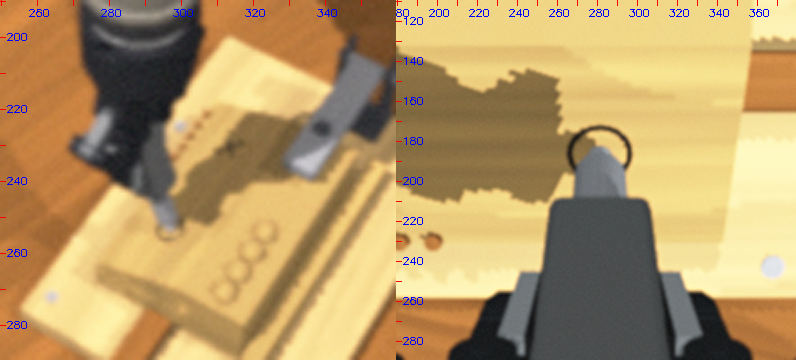

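```bash
python3 - <<'E'
from h import *
from rig import camera
cv2.imwrite('pics/w7.png',camera("wrist")[:,:,::-1])
for f in('last','w5','w7'):
    g=cv2.imread(f'pics/{f}.png').astype(int)
    print(f)
    for u in(273,281,289): print(u,[(v,int(g[v,u].sum()//3)) for v in range(174,214,1)] if 0 else [int(g[v,u].sum()//3) for v in range(170,222)])
E
```

```text
last
273 [168, 166, 166, 167, 168, 168, 164, 164, 165, 170, 172, 174, 170, 167, 167, 169, 172, 175, 176, 171, 162, 158, 160, 159, 161, 158, 160, 161, 161, 161, 162, 162, 163, 160, 162, 162, 159, 149, 128, 113, 111, 109, 113, 110, 114, 111, 109, 111, 111, 113, 111, 110]
281 [181, 179, 175, 172, 170, 180, 198, 224, 234, 228, 198, 178, 177, 179, 175, 174, 172, 170, 170, 170, 170, 170, 170, 170, 170, 164, 165, 163, 167, 165, 162, 165, 164, 162, 164, 165, 161, 149, 126, 114, 112, 112, 113, 110, 112, 111, 109, 111, 110, 109, 112, 111]
289 [181, 183, 179, 177, 177, 175, 174, 170, 166, 160, 163, 165, 170, 171, 168, 167, 167, 180, 193, 202, 203, 203, 203, 200, 203, 203, 204, 204, 205, 205, 203, 204, 200, 187, 174, 165, 156, 141, 123, 114, 113, 112, 112, 113, 112, 114, 112, 114, 110, 112, 111, 110]
w5
273 [88, 138, 171, 184, 168, 128, 105, 106, 108, 110, 108, 124, 162, 195, 199, 187, 143, 93, 72, 92, 106, 110, 109, 107, 112, 109, 110, 113, 112, 110, 114, 112, 114, 113, 114, 115, 114, 102, 90, 78, 78, 75, 78, 77, 78, 75, 78, 76, 78, 78, 75, 76]
281 [196, 192, 190, 182, 159, 132, 135, 160, 173, 
[... 497 characters left out ...]
8, 98, 101, 101, 104, 103, 105, 106, 108, 110, 112, 113, 111, 111, 112, 111, 112, 111, 112, 111, 111, 113, 112, 113, 111, 113, 115, 115, 113, 106, 93, 81, 75, 77, 76, 77, 75, 76, 76, 76, 76, 77, 75, 78]
281 [186, 176, 135, 74, 81, 151, 188, 196, 194, 191, 189, 190, 174, 144, 129, 127, 121, 116, 117, 117, 117, 117, 118, 119, 118, 118, 119, 117, 116, 115, 116, 118, 113, 117, 114, 116, 114, 108, 97, 83, 77, 77, 76, 77, 77, 77, 77, 76, 77, 76, 78, 77]
289 [186, 189, 189, 167, 108, 59, 98, 155, 185, 192, 191, 189, 190, 191, 192, 194, 194, 189, 174, 157, 143, 142, 142, 144, 141, 143, 140, 142, 141, 141, 139, 132, 125, 115, 112, 112, 110, 105, 92, 79, 76, 76, 77, 78, 79, 75, 76, 77, 74, 76, 74, 76]
```

```bash
python3 -c "
from rig import finish_job
print(finish_job())"
```

```text
the job is handed in; nothing more can be done
None
```

I handed in the job with the clamp down on the blank and the probe held on the ring, about square to the slope. The tip is within about 2 mm of the ring's centre, the plunger about 10 mm in and pressing with about 3 N; `finish_job()` returned no verdict.

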